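Slide a shelf onto the right runners of a drying rack and seat it on its stops

ROBOT

A 6-joint arm with a two-finger parallel gripper is mounted at the origin on a cart in front of the work surface, level with it; the furniture and walls round the work are solid. World frame = base frame: x ahead of the robot, y to its left, z up, the work surface at z = 0. Lengths are in m, angles in rad, forces in N, time in s.
With the tool pointing down it reaches from about 0.35 to 0.8 m from the base axis. Payload 7.3 kg.
Tool frame: the origin (TCP) lies on the front face of the gripper's body, between the roots of the fingers; the fingertips stand ctrl.finger_overhang ahead of it and the grasp point (between the pads) lies 54 mm ahead of it (ctrl.finger_overhang is the distance from the TCP to the fingertips, in m); z points along the fingers, y is the line along which they close (so a half turn about z gives the same grasp; the last joint's range is limited). The gripper opens to 85 mm and grips with 20 to 120 N. Pads are 22 mm wide; open, the fingers measure 114 mm over their backs; the gripper's body (76 mm by 85 mm) begins 54 mm behind the grasp point. The pads swing forward as they close: fully open they stand 13 mm farther back than shut.
Start: joints at [-1.449, 0.342, 1.524, -0, 1.275, -0.146], TCP at [0.139, -0.506, 0.304] pointing down, gripper open.
Joint ranges: [-2.53, 2.53], [-0.77, 2.02], [0.04, 2.7], [-1, 4.14], [0.28, 2.66], [-3.11, 3.11]. Speed limits (rad/s): [2.57, 2.57, 3.14, 3.14, 3.14, 3.14].

INTERFACE

Orientations are given as a unit quaternion [x, y, z, w].
In Python, from station import ctrl, optics gives the robot as it stands. Calls block until the motion is done:
- ctrl.move_to(position, orientation): joint-space move of the TCP to a pose.
- ctrl.move_straight(position, ori=None, velocity=0.15, max_force=None): straight line of the TCP; ori=None keeps the orientation; velocity is the mean speed in m/s. With max_force (N) it stops when the force on the tool has changed by that much, and returns True; else False.
- ctrl.move_joints(angles): joint-space move.
- ctrl.let_go() and ctrl.grab(squeeze=None): open the fingers fully, or close them until they stop; squeeze is the grip in N (None keeps the last).
- ctrl.sleep(seconds).
- ctrl.inverse_kinematics(position, orientation): joint angles nearest the present ones, or None.
- ctrl.state(): the state.
- optics.snapshot(name): name is "scene" or "top" or "wrist"; returns the picture (420x560x3 uint8, red, green, blue); there is no depth.
- optics.get_calibration(name): a dict with "intrinsics" (3x3 intrinsics, pixels), "world_from_camera" (4x4, takes a point from camera to world coordinates). Camera axes: x right, y up, looking along -z (the intrinsics and any distortion apply to the point x, -y, -z); pixel columns grow to the right and rows downward; lengths in m; the calibration is good to about 2 mm. A picture is of the moment at which its call begins: read the wrist's pose just before it. get_calibration takes no time and is no camera call; for the wrist camera it gives the pose at the moment of the call.
A pose or a line that the arm cannot do raises ctrl.PlanningError and nothing moves.
- ctrl.job_done(): hands the job in; it is judged then, once.
The state is a dict: "time_s": time; "joint_pos": joint angles; "qd": joint speeds; "joint_efforts": joint torques, N m; "position": TCP position; "orientation": TCP orientation; "force": force on the tool from outside, world axes, zero at the start; "moment": the same for the moment, N m; "width": opening from 0.0 (shut) to 1.0 (fully open); "finger_force": force on a finger pad.
Only numpy, scipy, OpenCV 4.12 (cv2) and the standard library are available. Lean on these libraries where they do the work, as an engineer would, in place of code of your own. Each camera call takes 0.05 s, during which the arm holds its last target. There are 200 camera calls.

TASK

Pick up the slotted steel shelf by its black grip and slide it, back edge first, onto the lowest pair of runners in the drying rack that clears whatever is standing under the rack. Feel it gently back until its back edge rests square against both of the rack's stop bars (they are only finger-tight, so do not ram or force it, nor jam it in the runners), then let go of it. Leave the stored thing and everything else on the bench as it stands.

Things in the scene. Friction and masses are not known exactly. Their poses are not given: they have to be found in the camera images.
- shelf: slotted bare-steel shelf, about 160 g, lying flat on the bench. Origin: middle of the sheet's underside; x to its back edge, y to its left, z up. Sheet 130 mm long (x -65 to 65), 140 wide, 3 thick; flat side edges to run on, 10 mm high rims set in at y = +-53. A tongue 30 wide sticks out of the front edge to x = -137 and carries the black grip
- shelf_grip (a point): middle of the black upright grip block near the end of the shelf's tongue: at x -115, y 0, z 21 mm in the shelf's frame. The block is 38 long (x), 14 wide (y), from z 3 to z 39; pinch it across y from above
- shelf_back (a point): middle of the shelf's back edge, underside of the sheet (x = 65 mm in the shelf's frame)
- rack: metal drying rack, fixed; open front, back, top, bottom. Origin: middle of its mouth, on the bench; x into the rack, y left, z up. 145 deep, 189 wide over the feet, 190 high, knobs to 214. Three pairs of C-runners along x take the shelf's side edges: lower lips' tops at z 45, 100, 155, open 12 high, lips 2.5 thick reaching in to y +-60, webs at y +-72 (2 mm play each side)
- rack_low (a point): mouth of the lowest runner pair: x 0, midway between the runners, at the top of the lower lips (z = 45 mm). All runner mouths flare out over the 13 mm in front of x = 0, by 5 mm up, down and sideways
- rack_mid (a point): the same for the middle pair (z = 100 mm). Two upright round stop bars, 8 mm thick, at y = +-40, end the shelf's travel at every level. Their setting differs each time and is not measured: the shelf's back edge meets them anywhere from x = 95 to 130 mm in the rack's frame. Feel for them; they do not yield
- rack_top (a point): the same for the top pair (z = 155 mm). The stop bars hang from a cross bar clamped on the rack's top by two black knobs, only finger-tight: keep below 15 N on a bar and 20 N between shelf and rack. Against the bars, the shelf's front edge stands 0 to 35 mm out of the mouth, with tongue and grip in the open
- tall_bottle: brown reagent bottle, black cap, 36 mm wide, 79 tall; origin under its middle. Stands on the bench either inside the rack, under the runners (within 100 mm of the rack's origin), or right of the rack. When inside, only the middle and top runner pairs clear it
- vial_block: low blue plastic vial rack, 62 x 118 x 21 mm high, origin under its middle. Stands where the bottle does not: one of the two is under the runners, the other right of the rack. Every runner pair clears it
- beaker: bystander: empty glass beaker, 54 mm wide, 69 tall
- small_cap: bystander: white ribbed screw cap, 38 mm wide, 20 high
- spanner_a: bystander: open-ended spanner lying flat, 164 long, 6 high
- driver: bystander: screwdriver lying flat, 157 long, 27 high

How it is judged:
By the outcome, as a careful person would: the job done as asked, in the order asked, and still so for the second after the job is handed in, with the robot touching nothing.
It also fails if it takes over 54 s, if anything falls off the work surface, if the arm or the gripper's body presses on something with over 40 N, if the wrist force passes 120 N, or if a joint passes its speed limit or range.

## Working session

There is one attempt and no reset: what is moved stays moved. The work goes in short steps, each a Python script; the robot and the scene stay as the last script left them, time stands still between calls to the robot, and variables do not carry over. Pictures are saved under pics/ and viewed, at most 10 in all, crops included, and the job is handed in when it is done.

```bash
mkdir -p pics; python3 - <<'E'
from station import ctrl, optics
import cv2
for n in ("scene","top"):
    cv2.imwrite(f"pics/{n}0.png",optics.snapshot(n)[:,:,::-1])
    c=optics.get_calibration(n);print(n,{k:(v.round(4).tolist() if hasattr(v,'round') else v) for k,v in c.items()})
print(ctrl.finger_overhang,ctrl.state())
E
```

```text
scene {'intrinsics': [[388.8651, 0.0, 288.1094], [0.0, 388.8651, 211.6276], [0.0, 0.0, 1.0]], 'world_from_camera': [[-0.4387, 0.6816, -0.5856, 0.0724], [-0.8986, -0.3279, 0.2915, 0.3508], [0.0067, 0.6541, 0.7563, 0.8102], [0.0, 0.0, 0.0, 1.0]]}
top {'intrinsics': [[494.2618, 0.0, 279.1848], [0.0, 494.2618, 213.1689], [0.0, 0.0, 1.0]], 'world_from_camera': [[-0.033, 0.978, -0.206, 0.3208], [-0.9994, -0.0331, 0.0029, 0.0823], [-0.0039, 0.206, 0.9786, 1.3475], [0.0, 0.0, 0.0, 1.0]]}
0.0726 {'time_s': 0.1, 'joint_pos': array([-1.44900836e+00,  3.42698473e-01,  1.52486993e+00,  3.08330559e-06,
        1.27540873e+00, -1.46003753e-01]), 'qd': array([ 0.00147727, -0.00140797, -0.00093163, -0.00019858,  0.00049551,
        0.0015675 ]), 'joint_efforts': array([ 3.47276240e-03, -4.34444118e+01, -2.46491933e+01, -1.20823906e-04,
        4.70461251e-03,  5.09849656e-06]), 'position': array([ 0.13890759, -0.50604531,  0.30328981]), 'orientation': array([ 9.91049156e-01,  1.33495659e-01,  9.85582407e-06, -6.92171294e-04]), 'force': array([-1.0800725 ,  0.29588166,  0.10144375]), 'moment': array([0.03868835, 0.04483936, 0.00836463]), 'finger_force': 0.0, 'width': 0.9971101725723799}
```

View pics/scene0.png

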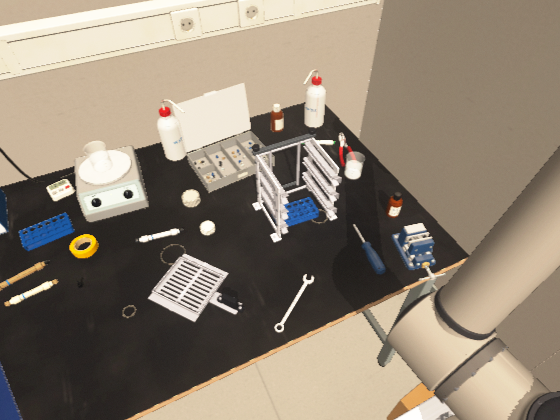

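View pics/top0.png

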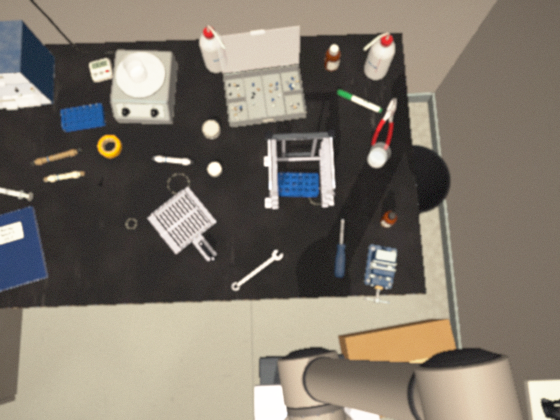

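The blue vial block (scene 300,210; top 298,184) is under the rack and the brown bottle (top 389,217) stands to its right, so the lowest runner pair is the target. The shelf is at top (182,219) with its grip near (207,248). The rack is at top (300,172) with its mouth towards the robot.

```bash
cat > h.py <<'E'
from station import ctrl, optics
import numpy as np, cv2
from scipy.spatial.transform import Rotation as R
def ray(cal,uv):
    K,T=cal["intrinsics"],cal["world_from_camera"]
    d=np.linalg.inv(K)@[uv[0],uv[1],1]; d=T[:3,:3]@[d[0],-d[1],-d[2]]
    return T[:3,3],d
def onz(cal,uv,z):
    o,d=ray(cal,uv); return o+d*(z-o[2])/d[2]
def proj(cal,p):
    K,T=cal["intrinsics"],cal["world_from_camera"]
    q=T[:3,:3].T@(np.asarray(p)-T[:3,3]); q=K@[q[0],-q[1],-q[2]]; return q[:2]/q[2]
def down(yaw):  # tool z down; tool y axis lies at angle yaw+90deg in world (x axis at yaw)
    c,s=np.cos(yaw),np.sin(yaw)
    return R.from_matrix(np.array([[c,s,0],[s,-c,0],[0,0,-1]])).as_quat()
E
python3 - <<'E'
from h import *
np.set_printoptions(precision=4,suppress=True)
c=optics.get_calibration("top")
for n,uv,z in [("sh",(183,187),.003),("sh",(217,219),.003),("sh",(180,254),.003),("sh",(147,218),.003),("grip",(207,247),.039),("rackL",(270,208),0),("rackR",(330,206),0),("bottle",(389,218),.04),("block",(298,184),.02)]:
    print(n,onz(c,uv,z))
w=optics.get_calibration("wrist");s=ctrl.state()
Tt=np.eye(4);Tt[:3,:3]=R.from_quat(s["orientation"]).as_matrix();Tt[:3,3]=s["position"]
print(w["intrinsics"],np.linalg.inv(Tt)@w["world_from_camera"])
# crop views
im=optics.snapshot("top")[:,:,::-1]
cv2.imwrite("pics/c.png",np.hstack([cv2.resize(im[175:270,135:235],(400,380),interpolation=2),cv2.resize(im[125:220,250:350],(400,380),interpolation=2)]))
E
```

```text
sh [0.6881 0.3462 0.003 ]
sh [0.5931 0.2512 0.003 ]
sh [0.4989 0.3531 0.003 ]
sh [0.6025 0.4456 0.003 ]
grip [0.5105 0.2739 0.039 ]
rackL [0.62   0.1034 0.    ]
rackR [ 0.6201 -0.0643  0.    ]
bottle [ 0.5727 -0.2171  0.04  ]
block [0.6812 0.0233 0.02  ]
[[301.9382   0.     282.703 ]
 [  0.     301.9382 209.5397]
 [  0.       0.       1.    ]] [[-0.0005  0.9641  0.2657  0.0658]
 [ 1.      0.0007 -0.0004  0.0002]
 [-0.0005  0.2657 -0.9641 -0.0702]
 [ 0.      0.      0.      1.    ]]
```

View pics/c.png

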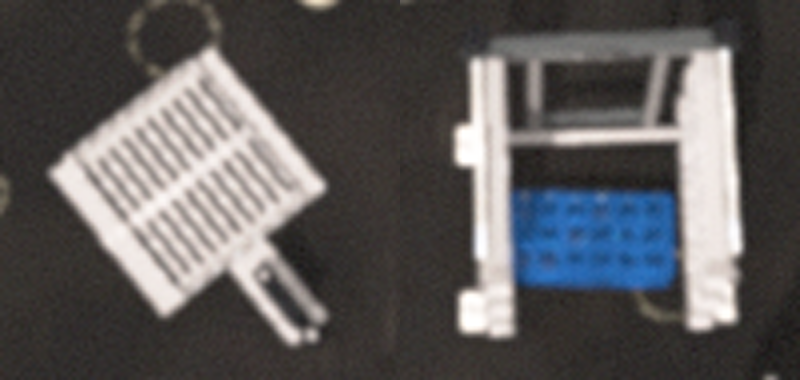

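Both crops are clear: shelf corners in full-frame pixels are (188,187), (216,222), (176,254) and (147,218), with the tongue at the lower right. The rack faces the robot nearly square. Next I take close wrist views.

```bash
python3 - <<'E'
from h import *
import pickle
np.set_printoptions(precision=4,suppress=True)
c=optics.get_calibration("top")
P=[onz(c,u,.003)[:2] for u in [(188,187),(216,222),(176,254.5),(147.5,218)]]
ctr=np.mean(P,0); f=(P[0]+P[3]-P[1]-P[2]); yaw=np.arctan2(f[1],f[0]); print(ctr,yaw)
def look(p,y,name):
    ctrl.move_to(p,down(y)); ctrl.sleep(.2)
    cal=optics.get_calibration("wrist"); im=optics.snapshot("wrist")
    cv2.imwrite(f"pics/{name}.png",im[:,:,::-1]); pickle.dump(cal,open(name+".pkl","wb"))
look([.43,.02,.27],np.pi,"w_rack")
x=ctr-.06*np.array([np.cos(yaw),np.sin(yaw)])
look([*x,.23],yaw+np.pi,"w_shelf")
print(ctrl.state()["time_s"],ctrl.state()["joint_pos"],ctrl.state()["position"],x)
E
```

```text
[0.5932 0.3486] 0.6517244810607599
4.0167 [ 0.3961  0.5904  1.3247 -0.0001  1.2257 -1.8245] [0.5458 0.3111 0.2306] [0.5455 0.3122]
```

View pics/w_rack.png

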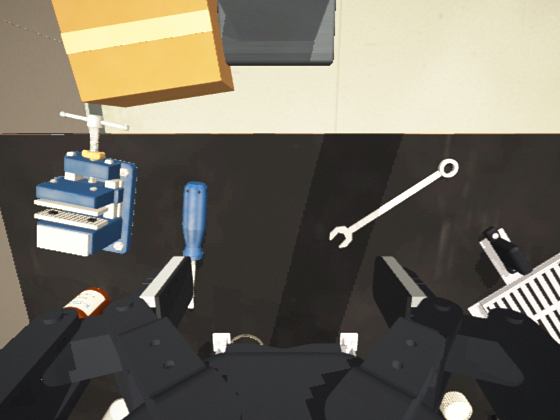

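View pics/w_shelf.png

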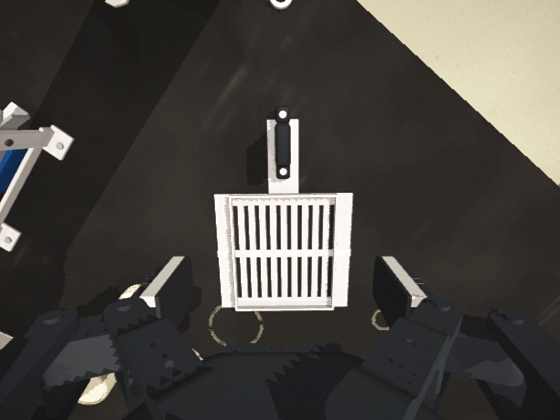

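The rack view is blocked by the gripper, with only the front feet visible at (221,343) and (348,343). The shelf view is good: tongue up, front edge near row 194, back edge near row 308, grip block from (283,108) to (283,180). I'll look at the rack with the camera turned forward.

```bash
python3 - <<'E'
from h import *
import pickle
np.set_printoptions(precision=4,suppress=True)
cal=pickle.load(open("w_shelf.pkl","rb")); im=cv2.imread("pics/w_shelf.png")
m=(im.min(2)>130).astype(np.uint8); m[:,:200]=0;m[:,365:]=0;m[:100]=0;m[320:]=0
m=cv2.morphologyEx(m,cv2.MORPH_CLOSE,np.ones((9,9)))
n,l,st,_=cv2.connectedComponentsWithStats(m); k=1+st[1:,4].argmax(); m=(l==k).astype(np.uint8)
m2=cv2.morphologyEx(m,cv2.MORPH_OPEN,np.ones((45,45)))
h=cv2.convexHull(cv2.findContours(m2,0,1)[0][0]); a=cv2.approxPolyDP(h,6,True)[:,0]; print(a)
Q=[onz(cal,u,.003) for u in a]
for q in Q: print(q)
g=(im.max(2)<45).astype(np.uint8); g[:, :262]=0; g[:,302:]=0; g[:100]=0; g[190:]=0
ys,xs=np.nonzero(g); print("dark",xs.min(),xs.max(),ys.min(),ys.max())
print("screws",onz(cal,(283,115),.039),onz(cal,(283,173),.039))
def look(p,y,name):
    ctrl.move_to(p,down(y)); ctrl.sleep(.2)
    c=optics.get_calibration("wrist"); im=optics.snapshot("wrist")
    cv2.imwrite(f"pics/{name}.png",im[:,:,::-1]); pickle.dump(c,open(name+".pkl","wb"))
look([.53,.02,.33],0,"w_rack2")
print(ctrl.state()["time_s"])
E
```

```text
[[350 194]
 [345 306]
 [222 307]
 [217 194]]
[0.5027 0.3634 0.003 ]
[0.6038 0.4427 0.003 ]
[0.6884 0.3335 0.003 ]
[0.5838 0.2565 0.003 ]
dark 262 300 105 189
screws [0.4839 0.2643 0.039 ] [0.5223 0.2935 0.039 ]
7.0333
```

View pics/w_rack2.png

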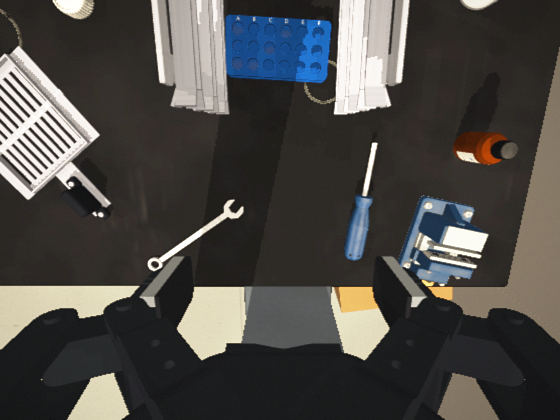

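The shelf is consistent across views: centre (0.595,0.349), yaw 0.651, grip (0.503,0.279). In the wrist view the rack mouth is at row ~110, with the left runners at columns 170–230 and the right at 335–395. I'll take one view from further in and look at an enlarged crop.

```bash
python3 - <<'E'
from h import *
import pickle
ctrl.move_to([.62,.02,.33],down(0)); ctrl.sleep(.2)
c=optics.get_calibration("wrist"); im=optics.snapshot("wrist")[:,:,::-1]
cv2.imwrite("pics/w_rack3.png",im); pickle.dump(c,open("w_rack3.pkl","wb"))
cv2.imwrite("pics/w_rack3c.png",cv2.resize(im[0:225,130:430],(800,600),interpolation=cv2.INTER_CUBIC))
E
```

```text
(no output)
```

View pics/w_rack3c.png

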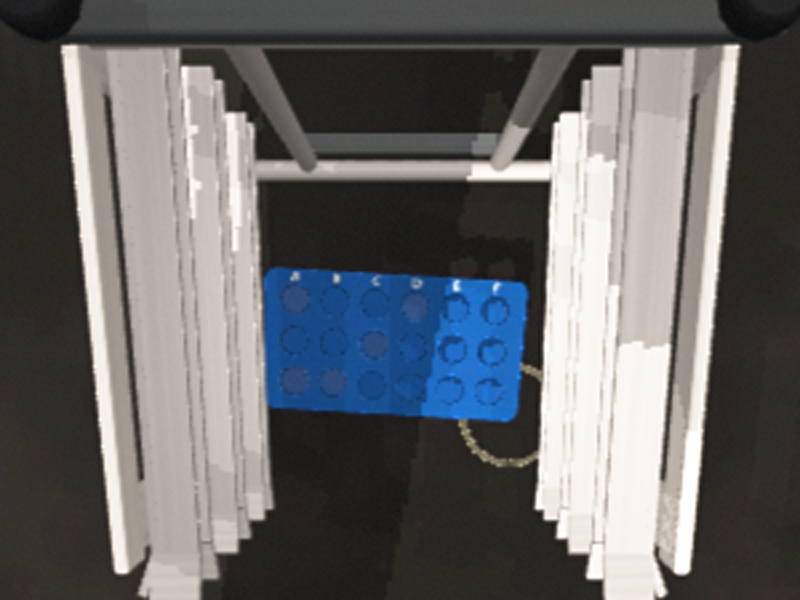

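The rack is fully seen. Crop pixels that matter: side-panel outer edges front (115,573)/(690,573) and back (62,45)/(740,45), and lowest lip inner edges left (252,180)→(270,505), right (550,180)→(537,505).

```bash
python3 - <<'E'
from h import *
import pickle
np.set_printoptions(precision=4,suppress=True)
c=pickle.load(open("w_rack3.pkl","rb"))
F=lambda u,z: onz(c,(u[0]/2.6667+130-.3,u[1]/2.6667-.3),z)
for n,z,us in [("panel",.19,[(115,573),(690,573),(62,45),(740,45)]),("lip",.045,[(270,500),(537,500),(254,200),(549,200)]),("liptip",.045,[(272,510),(535,512)]),("midtip",.1,[(240,540),(568,540)]),("bars z45",.045,[(309,170),(498,170)])]:
    P=[F(u,z) for u in us]
    for i in range(0,len(P),2):
        d=P[i]-P[i+1]; print(n,P[i],P[i+1],"mid",(P[i]+P[i+1])/2,"w",np.linalg.norm(d),"perp yaw",np.arctan2(-d[0],d[1]))
    if len(P)==4:
        d=P[2]+P[3]-P[0]-P[1]; print("  axis yaw",np.arctan2(d[1],d[0]),"len",np.linalg.norm(d)/2)
im=cv2.imread("pics/w_rack3.png").astype(int).min(2)
for r in (60,90,120,150,180): # lip inner edges automatically from middle outward
    row=im[r]; L=[x for x in range(180,290) if row[x-1]>110 and row[x]<=110][-1:]; Rr=[x for x in range(290,380) if row[x-1]<110 and row[x]>=110][:1]
    print(r,L,Rr,[onz(c,(x,r),.045)[:2] for x in L+Rr])
t=optics.get_calibration("top")
for z,us in [(.19,[((450+0)/4*0+268,137),(333,137)])]: print([onz(t,u,z) for u in us])
E
```

```text
panel [0.6234 0.0994 0.19  ] [ 0.6233 -0.0574  0.19  ] mid [0.6234 0.021  0.19  ] w 0.15680132332249438 perp yaw -0.0006502274954296605
panel [0.7504 0.0993 0.19  ] [ 0.7504 -0.0572  0.19  ] mid [0.7504 0.021  0.19  ] w 0.15650947732933562 perp yaw -0.0003027250814360205
  axis yaw 0.00042873240987018914 len 0.1269995498425501
lip [0.6151 0.0814 0.045 ] [ 0.615  -0.0385  0.045 ] mid [0.615  0.0214 0.045 ] w 0.11990467210154405 perp yaw -0.0005948588523145872
lip [0.7395 0.0822 0.045 ] [ 0.7394 -0.0382  0.045 ] mid [0.7395 0.022  0.045 ] w 0.12037958756233001 perp yaw -0.0003931543341334616
  axis yaw 0.004589461655211593 len 0.12444040180654115
liptip [0.6105 0.0807 0.045 ] [ 0.6095 -0.0379  0.045 ] mid [0.61   0.0214 0.045 ] w 0.1185475505841536 perp yaw -0.008361507823707457
midtip [0.6103 0.0841 0.1   ] [ 0.6102 -0.0422  0.1   ] mid [0.6102 0.021  0.1   ] w 0.12621591965048246 perp yaw -0.0006248578554336889
bars z45 [0.7507 0.0594 0.045 ] [ 0.7506 -0.0171  0.045 ] mid [0.7507 0.0211 0.045 ] w 0.07642676265254782 perp yaw -0.00037499189558579983
60 [241] [] [array([0.7541, 0.0642])]
90 [227] [336] [array([0.7239, 0.0807]), array([ 0.7239, -0.0394])]
120 [228] [334] [array([0.6922, 0.0811]), array([ 0.6922, -0.0386])]
150 [230] [333] [array([0.6589, 0.0804]), array([ 0.6588, -0.0389])]
180 [231] [332] [array([0.6238, 0.0809]), array([ 0.6237, -0.0393])]
[array([0.7578, 0.1001, 0.19  ]), array([ 0.7523, -0.0605,  0.19  ])]
```

The rack origin is at about (0.6235, 0.021) with yaw ≈ 0, and the lip spacing of 120 mm checks out. Now I grasp and lift.

```bash
python3 - <<'E'
from h import *
np.set_printoptions(precision=4,suppress=True)
g=[.5031,.2791]; q=down(.651+np.pi)
ctrl.move_to([*g,.28],q)
ctrl.move_straight([*g,.13],velocity=.15)
print("hit",ctrl.move_straight([*g,.083],velocity=.06,max_force=8))
ctrl.grab(50); s=ctrl.state(); print(s["width"],s["finger_force"],s["force"],s["position"])
f0=ctrl.state()["force"]
ctrl.move_straight([*g,.20],velocity=.1)
ctrl.move_straight([.40,.16,.20],ori=down(np.pi),velocity=.12)
ctrl.move_straight([.40,.0211,.20],velocity=.12)
ctrl.sleep(.3); s=ctrl.state();print(s["force"]-f0,s["moment"],s["position"],s["width"],s["time_s"],s["joint_pos"])
cal=optics.get_calibration("wrist"); 
import pickle; pickle.dump(cal,open("held.pkl","wb"))
a=optics.snapshot("wrist")[:,:,::-1]; cv2.imwrite("pics/held.png",a); b=optics.snapshot("scene")[:,:,::-1]
cv2.imwrite("pics/heldc.png",np.hstack([cv2.resize(a,(400,300)),cv2.resize(b[100:355,170:510],(400,300))]))
E
```

```text
hit False
0.1538127526131349 49.44650888442993 [-0.575   0.3464  2.4581] [0.5032 0.2791 0.0832]
[ 0.6839 -0.1127 -4.7811] [0.0014 0.2186 0.0165] [0.4    0.0214 0.2   ] 0.15288361869931608 17.6583 [-0.1385  0.2494  1.9928  0.      0.8994 -1.7099]
```

View pics/heldc.png

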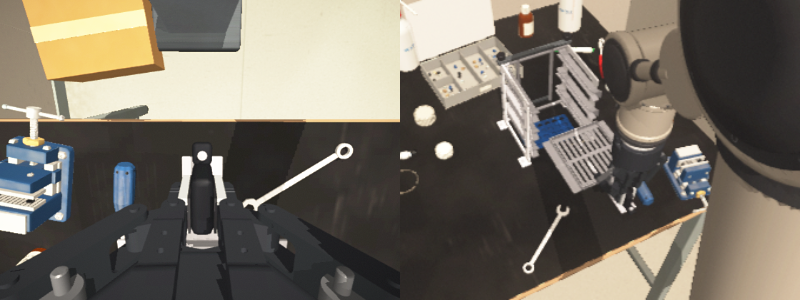

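The shelf is held level and aligned in front of the rack: the tongue is straight in the wrist view and the sheet is at (580,160) in the crop's scene half. I'll lower it and insert under force guard.

```bash
python3 - <<'E'
from h import *
np.set_printoptions(precision=3,suppress=True)
ctrl.move_straight([.40,.0211,.1335],velocity=.1); ctrl.sleep(.2)
s=ctrl.state(); f0,m0=s["force"],s["moment"]; print(s["position"],f0,m0)
for x in (.43,.445,.46,.475,.49):
    h=ctrl.move_straight([x,.0211,.1335],velocity=.06,max_force=5)
    s=ctrl.state(); print(h,s["position"],s["force"]-f0,s["moment"]-m0)
    if h: break
print(s["time_s"])
E
```

```text
[0.4   0.021 0.134] [ 0.552 -0.686 -1.352] [ 0.007  0.26  -0.009]
False [0.43  0.021 0.133] [-1.539  1.155 -0.519] [-0.038 -0.04  -0.027]
False [0.445 0.021 0.133] [-1.568  1.393 -0.765] [-0.042 -0.044  0.03 ]
False [0.46  0.021 0.133] [-1.249  0.347 -0.979] [-0.01  -0.075 -0.018]
False [0.475 0.021 0.133] [-1.339  1.149 -0.254] [ 0.013 -0.09  -0.031]
False [0.49  0.021 0.133] [-0.477  0.272 -0.819] [-0.005 -0.058 -0.004]
21.025
```

```bash
python3 - <<'E'
from h import *
np.set_printoptions(precision=3,suppress=True)
s=ctrl.state(); f0,m0=s["force"],s["moment"]
h=ctrl.move_straight([.49,.0211,.1265],velocity=.012,max_force=3)
s=ctrl.state(); z=s["position"][2]; print(h,s["position"],s["force"]-f0,s["moment"]-m0)
z+=.001
ctrl.move_straight([.49,.0211,z],velocity=.02); ctrl.sleep(.2)
s=ctrl.state(); f0,m0=s["force"],s["moment"]; print("raised",z,f0,m0,s["time_s"])
b=optics.snapshot("scene")[:,:,::-1]
cv2.imwrite("pics/ins.png",cv2.resize(b[120:300,230:470],(800,600),interpolation=cv2.INTER_CUBIC))
E
```

```text
True [0.49  0.021 0.127] [-1.445  0.237  5.389] [-0.036 -0.625 -0.02 ]
raised 0.12827723064910052 [ 1.163 -0.115 -0.93 ] [-0.081 -0.268  0.019] 21.9833
```

View pics/ins.png

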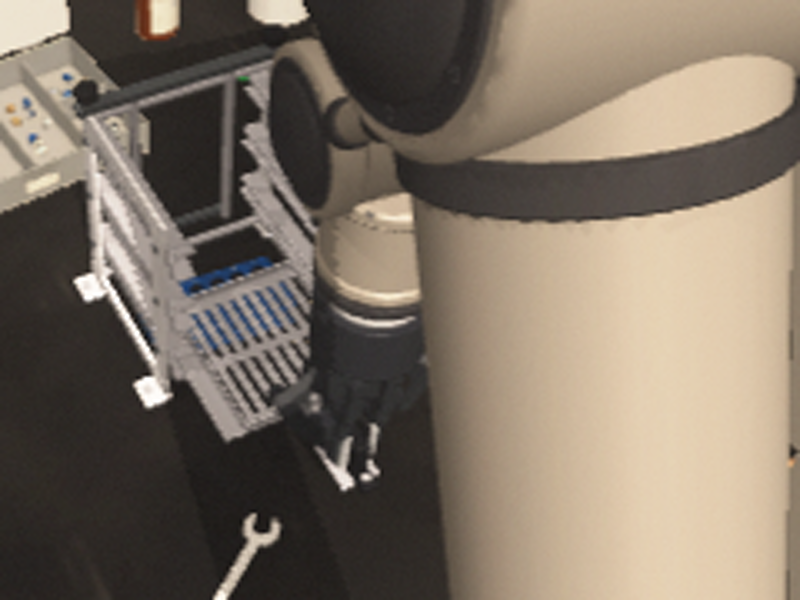

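The sheet is inside the lowest runners over the blue block (left side edge at crop (200,340)). It touched the lips at the expected height. Now I feel for the stops.

```bash
python3 - <<'E'
from h import *
np.set_printoptions(precision=3,suppress=True)
z=.1281
h=ctrl.move_straight([.532,.0211,z],velocity=.05,max_force=5); s=ctrl.state(); print(h,s["position"],s["force"],s["moment"])
if not h:
    h=ctrl.move_straight([.585,.0211,z],velocity=.012,max_force=4); s=ctrl.state()
    print(h,s["position"],s["force"],s["moment"])
    ctrl.sleep(.2); s=ctrl.state(); print(s["position"],s["force"],s["moment"])
print(s["time_s"])
E
```

```text
True [0.493 0.021 0.128] [2.568 0.372 1.767] [-0.041 -0.653 -0.021]
22.3167
```

```bash
python3 - <<'E'
from h import *
np.set_printoptions(precision=3,suppress=True)
z=.1305
x=ctrl.state()["position"][0]
ctrl.move_straight([x,.0211,z],velocity=.02); ctrl.sleep(.2)
s=ctrl.state(); print(s["position"],s["force"],s["moment"])
for X in (.505,.52,.533):
    h=ctrl.move_straight([X,.0211,z],velocity=.04,max_force=6); s=ctrl.state(); print(h,s["position"],s["force"],s["moment"])
    if h: break
if not h:
    h=ctrl.move_straight([.585,.0211,z],velocity=.012,max_force=4); s=ctrl.state()
    print(h,s["position"],s["force"],s["moment"])
    ctrl.sleep(.2); s=ctrl.state(); print(s["position"],s["force"],s["moment"])
print(s["time_s"])
E
```

```text
[0.492 0.021 0.13 ] [ 0.175 -0.546 -2.392] [-0.065  0.164  0.041]
False [0.505 0.021 0.13 ] [-0.617  0.346 -2.295] [-0.031  0.229  0.016]
False [0.52  0.021 0.13 ] [-0.225  0.069 -2.066] [-0.018  0.24   0.039]
False [0.533 0.021 0.13 ] [ 0.166  0.369 -1.69 ] [ 0.018  0.209 -0.033]
True [0.572 0.021 0.13 ] [ 0.798  0.232 -0.114] [-0.117 -0.176  0.014]
[0.572 0.021 0.129] [ 1.426 -0.121  0.431] [-0.059 -0.375  0.018]
27.4
```

```bash
python3 - <<'E'
from h import *
np.set_printoptions(precision=4,suppress=True)
def p(t):
    F=[];
    for _ in range(8): ctrl.sleep(.03); s=ctrl.state(); F.append(np.r_[s["force"],s["moment"]])
    print(t,s["position"],np.mean(F,0),s["width"],s["time_s"])
p("now")
x=ctrl.state()["position"][0]
ctrl.move_straight([x-.002,.0211,.1315],velocity=.02); p("up")
h=ctrl.move_straight([.582,.0211,.1315],velocity=.012,max_force=4); p(h)
E
```

```text
now [0.5718 0.0212 0.1293] [ 1.4496 -0.0538  0.2903 -0.0883 -0.4413  0.0135] 0.15534556820978632 27.6667
up [0.5696 0.0211 0.1313] [ 0.1271 -0.0772 -2.0246 -0.0101  0.2006  0.0054] 0.15313241172255618 28.2333
True [0.5722 0.0212 0.1304] [ 1.2605  0.0397 -0.4197 -0.1316 -0.2897  0.0078] 0.15590086607203799 28.9917
```

```bash
python3 - <<'E'
from h import *
np.set_printoptions(precision=4,suppress=True)
def F():
    A=[]
    for _ in range(4): ctrl.sleep(.03); s=ctrl.state(); A.append(np.r_[s["force"],s["moment"]])
    return s,np.mean(A,0)
ctrl.move_straight([.570,.0211,.131],velocity=.02)
s,f0=F(); print(f0,s["joint_efforts"],s["time_s"])
for X in np.arange(.5705,.5741,.0004):
    ctrl.move_straight([X,.0211,.131],velocity=.02); s,f=F()
    print(round(X,4),s["position"],f-f0)
    if np.abs(f[:3]-f0[:3]).max()>5: break
print(s["time_s"],s["joint_efforts"])
E
```

```text
[-0.254  -0.2555 -0.2574 -0.046   0.0172  0.0093] [ -0.1337 -51.7995 -19.7961   0.0473  -0.0605  -0.0022] 29.375
0.5705 [0.5704 0.0211 0.1309] [-0.6154  0.2926 -0.0793 -0.0364  0.0502 -0.0327]
0.5709 [0.5709 0.0211 0.131 ] [ 0.5543 -0.0232 -0.2103 -0.0026  0.0245 -0.016 ]
0.5713 [0.5713 0.0211 0.131 ] [-0.3589  0.1302 -0.2589 -0.0162  0.0097 -0.0191]
0.5717 [0.5717 0.0211 0.131 ] [-0.0531  0.5316 -0.2561 -0.0302  0.0331 -0.0263]
0.5721 [0.5721 0.0211 0.131 ] [-0.1872  0.2984 -0.3124 -0.0179  0.0246 -0.0253]
0.5725 [0.5725 0.0211 0.131 ] [-0.0736  0.4108  0.1205 -0.016   0.0107 -0.0191]
0.5729 [0.5729 0.0211 0.131 ] [-0.2816  0.3603  0.028  -0.0032  0.0453 -0.043 ]
0.5733 [0.573  0.0211 0.1309] [-2.4714  0.6931  0.4432 -0.0367  0.2669 -0.0343]
0.5737 [0.5731 0.0211 0.1308] [-4.9386 -0.2328  1.0863 -0.0752  0.6157 -0.0351]
0.5741 [0.5732 0.0211 0.1308] [-6.4892  0.577   1.6234 -0.0818  0.7676 -0.0345]
33.2083 [ -0.0166 -51.9663 -22.5207   0.247   -1.6061  -0.0261]
```

The stop shows clearly at TCP x=0.573: Fx falls steadily and Mz ≈ 0, so both bars are touched evenly. Next I ease off, set the shelf down on the lips and release.

```bash
python3 - <<'E'
from h import *
np.set_printoptions(precision=4,suppress=True)
def F():
    A=[]
    for _ in range(3): ctrl.sleep(.03); s=ctrl.state(); A.append(np.r_[s["force"],s["moment"]])
    return s,np.mean(A,0)
ctrl.move_straight([.5729,.0211,.131],velocity=.02); s,f0=F(); print(f0)
for z in np.arange(.130,.1262,-.0006):
    ctrl.move_straight([.5729,.0211,z],velocity=.02); s,f=F(); print(round(z,4),s["position"],f-f0)
    if (f-f0)[2]>2.5 or abs((f-f0)[0])>5: break
ctrl.move_straight([.5732,.0211,s["position"][2]],velocity=.02); s,f=F(); print("press",s["position"],f-f0)
ctrl.let_go(); s,f=F(); print("open",f,s["width"],s["time_s"])
ctrl.move_straight([.5725,.0211,.20],velocity=.12)
print(ctrl.state()["time_s"])
E
```

```text
[-2.0673  0.2299 -0.5576 -0.0538  0.3635 -0.0124]
0.13 [0.5729 0.0211 0.1301] [-1.5045  0.5586  2.0261  0.0056 -0.0645  0.0044]
0.1294 [0.5729 0.0211 0.1295] [-3.4934  0.1019  3.3277 -0.0316 -0.1061  0.0267]
press [0.5729 0.0211 0.1296] [-4.1512  0.1391  3.7413 -0.0485 -0.0169  0.0339]
open [-0.2117  0.1326 -0.2218 -0.0078 -0.0263  0.0008] 0.9991673059423507 35.4
36.1333
```

```bash
python3 - <<'E'
from h import *
np.set_printoptions(precision=4,suppress=True)
def F():
    A=[]
    for _ in range(3): ctrl.sleep(.03); s=ctrl.state(); A.append(np.r_[s["force"],s["moment"]])
    return s,np.mean(A,0)
ctrl.move_straight([.533,.0211,.20],velocity=.12); ctrl.grab(20)
ctrl.move_straight([.533,.0211,.140],velocity=.12)
ctrl.move_straight([.5395,.0211,.140],velocity=.03); s,f0=F(); print(f0,s["time_s"])
for X in np.arange(.540,.5485,.0005):
    ctrl.move_straight([X,.0211,.140],velocity=.03); s,f=F()
    if (f-f0)[0]<-1: print(round(X,4),s["position"],f-f0)
    if (f-f0)[0]<-3 or s["time_s"]>44: break
ctrl.move_straight([.533,.0211,.140],velocity=.06)
ctrl.move_straight([.50,.0211,.30],velocity=.2)
ctrl.move_to([.40,-.25,.33],down(np.pi))
print(ctrl.state()["time_s"])
a=optics.snapshot("top")[:,:,::-1]; b=optics.snapshot("scene")[:,:,::-1]
cv2.imwrite("pics/end.png",np.hstack([cv2.resize(a[120:270,230:350],(400,500),interpolation=2),cv2.resize(b[125:275,230:350],(400,500),interpolation=2)]))
E
```

```text
[-0.1785  0.1418  0.0344 -0.0013 -0.0379 -0.0109] 38.4917
0.5445 [0.5443 0.0211 0.1399] [-1.5287 -0.7235  0.8156 -0.0007  0.2656 -0.0053]
0.545 [0.5444 0.0211 0.1399] [-4.8125 -0.845   3.2103 -0.0487  0.8526 -0.0187]
44.775
```

View pics/end.png

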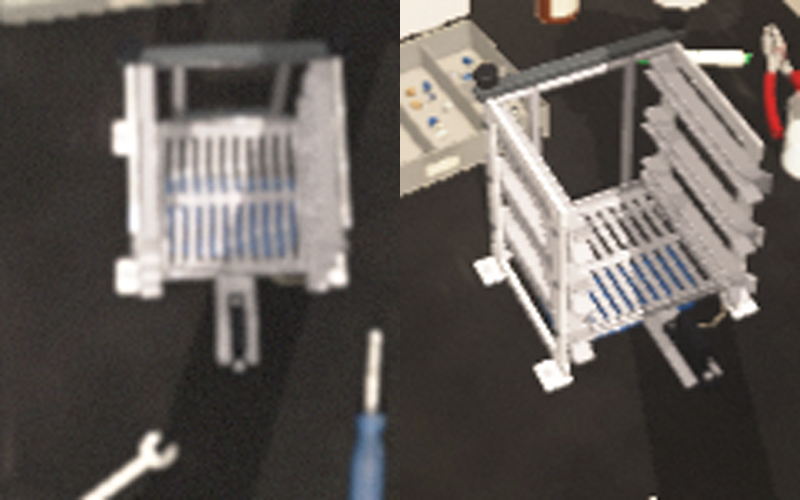

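The shelf lies square in the lowest runners over the blue block, with its back edge at the bars (top half, row ~120) and its tongue and grip free.

```bash
python3 -c "
from station import ctrl
print(ctrl.job_done())"
```

```text
the job is handed in; nothing more can be done
None
```

The shelf is on the lowest runner pair, above the vial block, with its back edge square against both stop bars; it has been let go and the job handed in at about 45 s of the 54 s limit.

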